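Open the tubing pump for a tube change and hold its guard

TASK

Open the tubing pump so that I can fit a new tube: press the tail of its hinged bed down until the spring catch clicks over it and keeps it down by itself, and take the hand off it; only then raise the roller guard to 60 degrees from shut. The guard is sprung and drops if let go, so finish while holding it there in the gripper, steady, and do not let go: I reach in while you hold it. Leave the bottles, tools and small parts around the pump where they are.

Things in the scene. Friction and masses are not known exactly. Their poses are not given: they have to be found in the camera images.
- pump: Tubing pump, fixed on the bench. Origin on the bench under the middle of its rotor (six white rollers, 80 mm over all, axis level at z 95). x runs from its front (towards the robot, turned up to 0.3 rad) to its rear, y left along the rotor axis, z up. White console with red front: x -50 to 195, y 45 to 215, z to 120 mm. Grey foot plate of the head: x -130 to 85, y -70 to 45, 14 thick.
- bed (a joint): Hinged bed under the rollers, rad: 0 = up against the rollers (start), grows as its tail is pressed down, stop at 0.19. A spring pushes it up: about 3 N on the pad at first, up to 10 N until the catch snaps over at about 0.15. Let go, it then stays at about 0.15; not caught, it springs back to 0.
- bed_pad (a point): Middle of the top face of the black thumb pad (40 mm fore and aft, 36 wide) at the front end of the bed's tail, a steel bar 24 x 6 mm. 235 mm from the bed's hinge, 169 mm ahead of the rotor axis, 82 mm above the bench when up, about 45 mm lower at the stop. Nothing but the bench is under it. The pad slopes up to the front by 0.17 rad when up.
- bed_hinge (a point): The bed's hinge axis (level, along the pump's y), 62 mm behind the rotor axis, 36 mm above the bench.
- catch (a point): Spring catch on the right of the tail bar: bevelled steel bolt in a grey block (26 x 30 mm, top 57 mm above the bench) with a small black pull knob at its right. The point is the top middle of the block, 100 mm ahead of the rotor axis, 37 mm right of the bar's middle.
- guard (a joint): Roller guard, rad: 0 = shut (start), grows as its front edge rises; 1.047 = 60 degrees; stop at 1.75. Grey cover over the rotor, 128 mm fore and aft, 76 wide, clear window on top, skirt hanging 56 mm in front, cheek on the right. Weight (about 0.2 kg) and a spring close it at every angle: about 2 N at the tab.
- guard_hinge (a point): The guard's hinge axis (level, along the pump's y) at the rear of the guard, 66 mm behind the rotor axis, 146 mm above the bench.
- guard_tab (a point): Grip point of the guard's finger tab: grey bar 18 mm wide (along pump y), 13 thick, 48 long, rising forward at 45 degrees from the middle of the guard's front top edge; the point is 30 mm out along it, 151 mm from the hinge. Shut: 83 mm ahead of the rotor axis, 169 mm above the bench. Pinch it across its width from above; it can slip some mm in a grip as it turns, so check the angle.
- spray_mid (a point): Bystander: white spray bottle with blue trigger head, 66 mm across, 200 mm tall; point on its axis 100 mm up.
- jar_mid (a point): Bystander: white wide-mouth plastic jar, 62 mm across, 115 mm tall; its centre.
- reagent_mid (a point): Bystander: glass reagent bottle with green screw cap, 70 mm across, 150 mm tall; its centre.
- beaker_mid (a point): Bystander: glass beaker, 68 mm across, 85 mm tall; its centre.
- driver_mid (a point): Bystander: hex driver with black handle lying on the bench, 175 mm long, 24 mm wide; point on its axis near the middle, 12 mm up.
- marker_mid (a point): Bystander: marker pen lying on the bench, 133 mm long, 18 mm thick; its centre.
- ferrule_mid (a point): Bystander: steel pipe ferrule (ring 50 mm across, 21 mm high) lying on top of the pump's console; its centre.

How it is judged:
On the way, in this order (a step that is already met when the one before it is completed fails the run):
1. the bed is held down by its catch, hand off it, the guard still shut (value of joint bed above 0.125 rad and contact force between the arm and bed below 0.3 N and value of joint guard below 0.15 rad), for 0.3 s.
2. the guard is raised half way (value of joint guard above 0.5 rad and value of joint bed above 0.125 rad), for 0.1 s.
At the end, for the whole second after the job is handed in: The bed stays caught down (joint above 0.125 rad) with the robot not touching it; the guard stands still at 60 degrees, give or take 8 (0.907 to 1.187 rad), carried by the gripper's fingers, which touch it with more than 0.5 N; no bystander's point is more than 30 mm from where it was (value of joint guard between 0.907 and 1.187 rad and velocity of joint guard between -0.1 and 0.1 rad/s and contact force between the fingers and guard above 0.5 N and value of joint bed above 0.125 rad and contact force between the arm and bed below 0.3 N and distance of each of spray_mid, jar_mid, reagent_mid, beaker_mid, driver_mid, marker_mid, ferrule_mid from where it was at the start of the episode below 0.03 m); the arm keeps its last pose, push and grip.
It fails at once if a bystander around the pump or on its console is knocked or moved by 30 mm or more (distance of any of spray_mid, jar_mid, reagent_mid, beaker_mid, driver_mid, marker_mid, ferrule_mid from where it was at the start of the episode above 0.03 m).
It fails at once if the guard is lifted while the bed is still up against the rollers (value of joint guard above 0.3 rad and value of joint bed below 0.1 rad).
It also fails if it takes over 48 s, if anything falls off the work surface, if the arm or the gripper's body presses on something with over 40 N, if the wrist force passes 120 N, or if a joint passes its speed limit or range.

ROBOT

A 6-joint arm with a two-finger parallel gripper is mounted at the origin on the work surface. World frame = base frame: x ahead of the robot, y to its left, z up, the work surface at z = 0. Lengths are in m, angles in rad, forces in N, time in s.
With the tool pointing down it reaches from about 0.35 to 0.975 m from the base axis. Payload 4.9 kg.
Tool frame: the origin (TCP) lies midway between the tips of the shut fingers; the grasp point (between the pads) lies 19 mm behind it; z points along the fingers, y is the direction in which the jaws open and shut (so a half turn about z gives the same grasp; the last joint's range is limited). The gripper opens to 85 mm and grips with 20 to 120 N. Pads are 22 mm wide; open, the fingers measure 114 mm over their backs; the gripper's body (76 mm by 85 mm) begins 54 mm behind the grasp point. The pads swing forward as they close: fully open they stand 13 mm farther back than shut.
Start: joints at [1.058, 0.053, 1.613, -0, 1.476, -0.119], TCP at [0.24, 0.577, 0.231] pointing down, gripper open.
Joint ranges: [-3.01, 3.01], [-1.01, 2.22], [0.06, 2.58], [-1.02, 4.17], [0.09, 2.62], [-3.14, 3.14]. Speed limits (rad/s): [2.57, 2.57, 3.14, 3.14, 3.14, 3.14].

INTERFACE

Orientations are given as a rotation vector (axis times angle).
In Python, from station import ctrl gives the robot as it stands.
- The arm moves only by the shell command python3 -m jog 'ROWS' [FORCE]. ROWS is JSON, one flat list of numbers, 7 for each row, row after row: the opening, from 0 (shut) to 1 (fully open), then the shift along the tool's x, y, z in m, then the turn, a rotation vector about the tool's x, y, z in degrees. A call has 1 to 10 rows; each row shifts and turns the commanded pose from where the row before left it, along the tool's axes as they then stand; what a row does not reach is not made up. A row lasts 1/8 s, in which the tool goes at most 62.5 mm and 10.7 degrees, less where a joint would pass 70% of its speed; a pose out of reach is approached as far as the arm can. A call with a gripper value outside its range is refused whole. The fingers move at their own pace and stop on an object; FORCE is the grip in N (left out, the last holds). Time passes only in rows, so rows that do not move let the fingers close. It gives the time, the measured TCP pose, the force and the opening at its end, in the units of the state.
- ctrl.get_obs(): the state, without advancing time (a new reading comes with each control period).
- ctrl.get_image(name): name is "scene" or "top" or "wrist"; returns a dict with "image" (420x560x3 uint8, blue, green, red), "camera_matrix" (3x3 intrinsics, pixels), "rvec" (rotation vector, rad) and "tvec" (3), from world to camera coordinates, as OpenCV has them; the wrist camera has in their place "mount" (4x4, takes a point from camera to tool coordinates, whose origin is the TCP and whose axes are the flange's). Camera axes: x right, y down, z forward; pixel columns grow to the right and rows downward; lengths in m; the calibration is good to about 2 mm. A picture is of the moment at which its call begins: read the wrist's pose just before it. There is no depth.
- ctrl.finish_job(): hands the job in, once; it reports no verdict.
Trained networks look in a picture, given as the dict that the camera call returned (one of the last four; its "shot" number tells which), for a name from the list of things; names that differ only in an ending like _2 or _b are one class to them, and where a whole thing is asked for, a point or a joint stands for the part that bears it (a point fixed in the world has none). Each returns a list of dicts, best first, with "p" (0 to 1); they miss things now and then, are a little off and sometimes report something else, mostly with a low value. They report only what shows in the picture. A call takes as long as a camera call.
- ctrl.boxes_of(target, picture): "box" ([centre column, centre row, width, height] in pixels, round what is visible of it).
The state is a dict: "t": time; "q": joint angles; "dq": joint speeds; "effort": joint torques, N m; "tool_pos": TCP position; "tool_rot": TCP orientation; "contact_force": force on the tool from outside, world axes, zero at the start; "wrist_torque": the same for the moment, N m; "opening": finger opening in m.
Only numpy, scipy, OpenCV 4.12 (cv2) and the standard library are available. Lean on these libraries where they do the work, as an engineer would, in place of code of your own. Each camera call takes 0.05 s, during which the arm holds its last target. There are 200 camera calls.

## Working session

There is one attempt and no reset: what is moved stays moved. The work goes in short steps, Python scripts to look and compute and a shell command to move; the robot and the scene stay as the last step left them, time stands still between calls to the robot, and variables do not carry over. Pictures are saved under pics/ and viewed, about 8 in all and at most 12, crops included, and the job is handed in when it is done.

```bash
ls; mkdir -p pics; cat > h.py <<'E'
import numpy as np, cv2
from station import ctrl
from scipy.spatial.transform import Rotation as R
def shot(n,save=None):
    p=ctrl.get_image(n)
    if save: cv2.imwrite('pics/'+save+'.png',p['image'])
    return p
def cam(p,o=None):
    # returns K, Rwc(world->cam), t
    K=np.array(p['camera_matrix'],float)
    if 'rvec' in p: return K,cv2.Rodrigues(np.array(p['rvec'],float))[0],np.array(p['tvec'],float).ravel()
    M=np.eye(4);M[:3,:3]=R.from_rotvec(o['tool_rot']).as_matrix();M[:3,3]=o['tool_pos']
    W=np.linalg.inv(M@np.array(p['mount']));return K,W[:3,:3],W[:3,3]
def proj(c,X):
    K,Rm,t=c;v=K@(Rm@np.asarray(X,float)+t);return v[:2]/v[2]
def tri(cs,uvs):
    A=[];b=[]
    for (K,Rm,t),uv in zip(cs,uvs):
        d=Rm.T@np.linalg.inv(K)@np.array([*uv,1.]);d/=np.linalg.norm(d);o=-Rm.T@t
        P=np.eye(3)-np.outer(d,d);A.append(P);b.append(P@o)
    X=np.linalg.lstsq(np.vstack(A),np.hstack(b),rcond=None)[0]
    return X,[np.linalg.norm(p@X-q) for p,q in zip(A,b)]
def atz(c,uv,z):
    K,Rm,t=c;d=Rm.T@np.linalg.inv(K)@np.array([*uv,1.]);o=-Rm.T@t
    return o+d*(z-o[2])/d[2]
E
python3 - <<'E'
from h import *
s=shot('scene','s0');t=shot('top','t0')
cv2.imwrite('pics/st0.png',np.hstack([s['image'],t['image']])[:, :])
for n in ['pump','bed_pad','catch','guard','guard_tab','guard_hinge','bed_hinge','spray_mid','jar_mid','reagent_mid','beaker_mid','driver_mid','marker_mid','ferrule_mid']:
    r=[]
    for p in (s,t):
        try: b=ctrl.boxes_of(n,p)[:2]
        except Exception as e: b=[];print(e)
        r.append([(np.round(x['box']).astype(int).tolist(),round(x['p'],2)) for x in b])
    print(n,r)
for p in (s,t):
    c=cam(p);print(-c[1].T@c[2])
E
```

```text
pics
pump [[([282, 273, 131, 172], 0.84)], [([268, 172, 156, 178], 0.89)]]
bed_pad [[([271, 198, 19, 24], 0.55)], [([316, 232, 23, 60], 0.76)]]
catch [[([283, 274, 129, 172], 0.61), ([267, 226, 27, 83], 0.37)], [([266, 171, 149, 183], 0.7)]]
guard [[([250, 226, 55, 76], 0.87)], [([309, 169, 47, 85], 0.94), ([268, 167, 152, 175], 0.54)]]
guard_tab [[([247, 224, 53, 78], 0.61)], [([310, 164, 44, 88], 0.9)]]
guard_hinge [[([282, 273, 134, 172], 0.68), ([310, 278, 25, 26], 0.65)], [([189, 229, 35, 32], 0.61), ([310, 166, 48, 86], 0.6)]]
bed_hinge [[([266, 226, 26, 79], 0.64), ([182, 206, 30, 67], 0.53)], [([318, 230, 30, 66], 0.57)]]
spray_mid [[([181, 209, 27, 65], 0.81)], [([408, 170, 60, 65], 0.98), ([226, 143, 24, 27], 0.3)]]
jar_mid [[([175, 263, 35, 44], 0.83)], [([374, 130, 35, 43], 0.82)]]
reagent_mid [[([364, 295, 35, 53], 0.55)], [([174, 171, 41, 44], 0.74)]]
beaker_mid [[([367, 248, 35, 40], 0.81), ([363, 294, 37, 57], 0.72)], [([188, 229, 35, 36], 0.73)]]
driver_mid [[([316, 231, 34, 14], 0.74)], [([173, 169, 40, 49], 0.38), ([225, 143, 28, 25], 0.3)]]
marker_mid [[([227, 194, 12, 39], 0.62)], [([382, 253, 29, 56], 0.91), ([311, 168, 48, 85], 0.63)]]
ferrule_mid [[([311, 277, 24, 26], 0.68), ([248, 227, 52, 75], 0.37)], [([226, 145, 30, 27], 0.91)]]
[1.09748848 0.23736736 0.90302168]
[0.44854769 0.04568274 0.86836676]
```

View pics/s0.png

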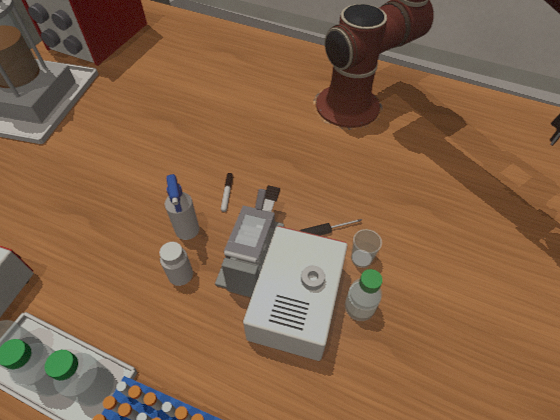

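View pics/t0.png

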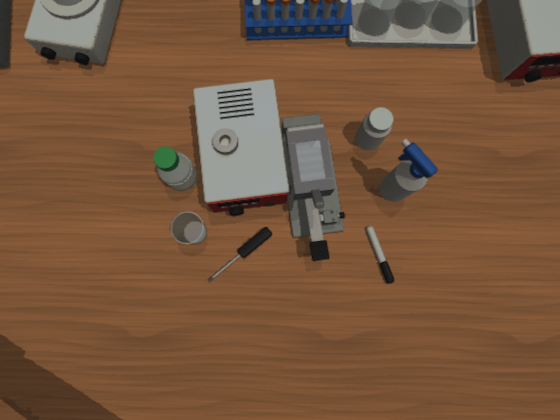

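Scene: pad at about (272,192), tab above the guard, console to the right. Top: pad (320,250), tab near (317,198), marker (380,255), driver (240,255), spray (405,175). I'll fit the pump pose from the console corners and the pad.

```bash
cat > fit.py <<'E'
from h import *
from scipy.optimize import least_squares
s=shot('scene');t=shot('top');cs,ct=cam(s),cam(t)
C=np.array([[-50,45,120],[-50,215,120],[195,215,120],[195,45,120]])/1e3
us=[(282,230),(347,238),None,(247,336)];ut=[(286,194),(204,210),(194,86),(276,80)]
def W(p,X): c,s_=np.cos(p[2]),np.sin(p[2]); return np.array([p[0]+c*X[0]-s_*X[1],p[1]+s_*X[0]+c*X[1],X[2]])
obs=[(cs,C[i],us[i]) for i in (0,1,3)]+[(ct,C[i],ut[i]) for i in range(4)]
obs+=[(cs,'pad',(272,192)),(ct,'pad',(320,250))]
def f(p):
    r=[]
    for c,X,u in obs:
        if isinstance(X,str): X=np.array([-.169,p[3],.082])
        r+=list(proj(c,W(p,X))-u)
    return r
r=least_squares(f,[.55,-.05,.1,0],loss='soft_l1');p=r.x
print(p,np.round(np.reshape(f(p),(-1,2)),1).tolist())
print('pad tri',tri([cs,ct],[(272,192),(320,250)]),'model',W(p,[-.169,p[3],.082]))
print('tab model',W(p,[-.083,p[3],.169]),proj(cs,W(p,[-.083,p[3],.169])),proj(ct,W(p,[-.083,p[3],.169])))
out=[]
for q,c,(x,y) in ((s,cs,(200,160)),(t,ct,(250,130))):
    im=cv2.resize(q['image'][y:y+150,x:x+130],None,fx=3,fy=3,interpolation=cv2.INTER_CUBIC)
    for X in ([-.169,p[3],.082],[-.083,p[3],.169],[-.1,p[3]-.037,.057],[-.13,-.07,.014],[.085,-.07,.014],[-.13,.045,.014]):
        u=(proj(c,W(p,X))-[x,y]+.5)*3; cv2.circle(im,tuple(int(v) for v in u),3,(0,255,255),1)
    out.append(im)
cv2.imwrite('pics/c1.png',np.hstack(out))
o=ctrl.get_obs();print(R.from_rotvec(o['tool_rot']).as_matrix().round(3),o['tool_pos'],o['t'])
np.save('p.npy',p)
E
python3 fit.py
```

```text
[ 0.66830961 -0.01965197  0.15968982 -0.00093291] [[-5.3, -6.3], [2.0, 2.1], [-2.8, -14.5], [3.4, -0.9], [-0.6, -4.9], [-3.7, 3.5], [-4.2, -1.1], [-0.2, -0.7], [-0.1, 1.1]]
pad tri (array([ 0.50362806, -0.04685982,  0.08216866]), [np.float64(0.0008857762121526831), np.float64(0.000885776212152676)]) model [ 0.5016082  -0.04744604  0.082     ]
tab model [ 0.58651399 -0.03377101  0.169     ] [261.25527732 195.74134684] [317.88161429 201.42320319]
[[-0.923  0.384  0.   ]
 [ 0.384  0.923  0.   ]
 [-0.     0.    -1.   ]] [0.23980731 0.57714948 0.23128909] 1.6
```

View pics/c1.png

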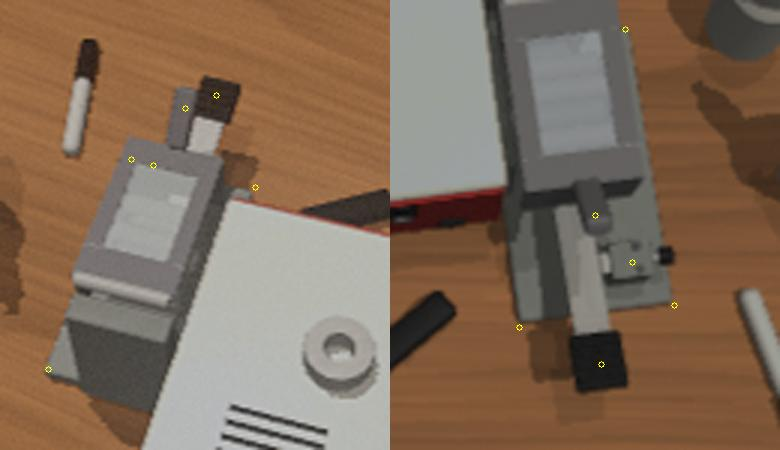

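Pad triangulates to z 82 mm, and the model dots fall on the pad, tab and catch. I'll refine yaw with the foot-plate corners and compute the first move.

```bash
sed -i "s/^obs=.*/obs=[(cs,C[0],(277,227)),(ct,np.array([-.13,-.07,.014]),(345,231)),(ct,np.array([-.13,.045,.014]),(293.3,236.7)),(ct,C[3],(276,80)),(cs,np.array([.085,-.07,.014]),(217,284.5))]/; s/(261,196)//" fit.py
cat >> h.py <<'E'
def toolM(o): 
    M=np.eye(4);M[:3,:3]=R.from_rotvec(o['tool_rot']).as_matrix();M[:3,3]=o['tool_pos'];return M
def target(pos,yaw,tilt): # tool z: rearward*sin(tilt)-up*cos(tilt); tool y along +/-pump y
    f=np.array([np.cos(yaw),np.sin(yaw),0]);z=np.sin(tilt)*f-np.cos(tilt)*np.array([0,0,1.])
    y=np.array([-np.sin(yaw),np.cos(yaw),0]);M=np.eye(4);M[:3,:3]=np.c_[np.cross(y,z),y,z];M[:3,3]=pos;return M
def delta(A,B):
    D=np.linalg.inv(A)@B;return (D[:3,3]*1e3).round(1),np.degrees(R.from_matrix(D[:3,:3]).as_rotvec()).round(2)
E
cat >> fit.py <<'E'
A=toolM(o);pw=W(p,[-.172,p[3],.0]);pw[2]=.231
print(delta(A,target(pw,p[2],0)),pw)
for n in ['spray','marker','driver','beaker']: 
    pass
E
python3 fit.py
```

```text
[ 0.67053106 -0.02116829  0.14915017 -0.00086496] [[-1.1, -2.6], [-0.7, -0.4], [-0.5, 0.7], [-2.5, -2.4], [-2.7, -1.5], [-0.4, -0.1], [-0.3, 0.2]]
pad tri (array([ 0.50362806, -0.04685982,  0.08216866]), [np.float64(0.0008857762121526831), np.float64(0.000885776212152676)]) model [ 0.50353588 -0.04713668  0.082     ]
tab model [ 0.58858108 -0.03435727  0.169     ] [260.63183308 196.30345969] [318.19889107 200.32296219]
[[-0.923  0.384 -0.   ]
 [ 0.384  0.923 -0.   ]
 [ 0.    -0.    -1.   ]] [0.23979613 0.57714687 0.2312963 ] 1.7
(array([-4.805e+02, -4.769e+02,  3.000e-01]), array([ -0.  ,  -0.  , -31.11])) [ 0.50056918 -0.04758247  0.231     ]
```

```bash
python3 -m jog '[0,-0.04,-0.04,0,0,0,0, 0,-0.04,-0.04,0,0,0,0, 0,-0.04,-0.04,0,0,0,0, 0,-0.04,-0.04,0,0,0,0, 0,-0.04,-0.04,0,0,0,0, 0,-0.04,-0.04,0,0,0,0, 0,-0.04,-0.04,0,0,0,0, 0,-0.04,-0.04,0,0,0,0, 0,-0.04,-0.04,0,0,0,0, 0,-0.04,-0.04,0,0,0,0]' 40
python3 -m jog '[0,-0.04,-0.038,0,0,0,0, 0,-0.04,-0.038,0,0,0,0, 0,0,0,0,0,0,-10.4, 0,0,0,0,0,0,-10.4, 0,0,0,0,0,0,-10.4, 0,0,0,0,0,0,0]'
python3 - <<'E'
from h import *
p=np.load('p.npy');o=ctrl.get_obs();A=toolM(o);w=shot('wrist','w1');c=cam(w,o)
Wd=lambda X:np.array([p[0]+np.cos(p[2])*X[0]-np.sin(p[2])*X[1],p[1]+np.sin(p[2])*X[0]+np.cos(p[2])*X[1],X[2]])
pw=Wd([-.172,p[3],.231]);print(delta(A,target(pw,p[2],0)))
im=w['image'].copy()
for X in ([-.169,p[3],.082],[-.083,p[3],.169],[-.1,p[3]-.037,.057],[-.13,-.07,.014],[-.13,.045,.014]):
    u=proj(c,Wd(X));print(X,u.round(0));cv2.circle(im,tuple(int(v) for v in u),4,(0,255,255),1)
cv2.imwrite('pics/w1.png',im);print(np.array(w['mount']).round(3))
E
```

```text
t: 2.95
tool_pos: [0.4562, 0.0525, 0.2317]
tool_rot: [0.615, 3.08, 0.001]
contact_force: [0.7, 0.7, -0.1]
opening: 0.0001
t: 3.7
tool_pos: [0.5004, -0.0467, 0.2314]
tool_rot: [-0.233, 3.133, -0.0]
contact_force: [0.5, -0.2, 0.1]
opening: 0.0001
(array([-0. , -0.9,  0.4]), array([-0.  ,  0.01, -0.04]))
[-0.169, np.float64(-0.0008649616157281479), 0.082] [276. 200.]
[-0.083, np.float64(-0.0008649616157281479), 0.169] [276. 328.]
[-0.1, np.float64(-0.037864961615728145), 0.057] [245. 252.]
[-0.13, -0.07, 0.014] [222. 217.]
[-0.13, 0.045, 0.014] [313. 217.]
[[ 0.001 -0.964 -0.267  0.067]
 [ 1.     0.001 -0.001  0.001]
 [ 0.001 -0.267  0.964 -0.143]
 [ 0.     0.     0.     1.   ]]
```

View pics/w1.png

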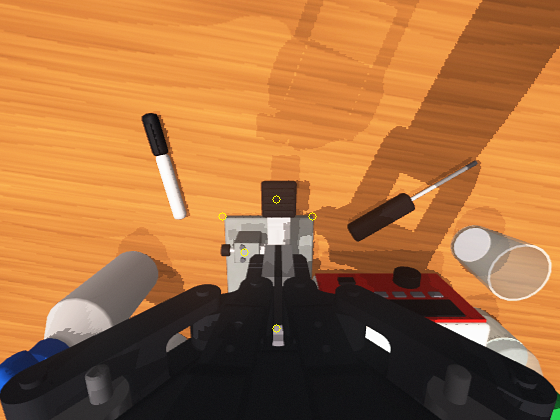

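The marks match: pad at (279,199), bar and catch below it. Now descend and press.

```bash
python3 -m jog '[0,0,0,0.045,0,0,0, 0,0,0,0.045,0,0,0, 0,0,0,0.035,0,0,0, 0,0,0,0.015,0,0,0, 0,0,0,0,0,0,0]'
python3 -m jog '[0,0,0,0.01,0,0,0, 0,0,0,0.008,0,0,0, 0,0,0,0.008,0,0,0, 0,0,0,0.008,0,0,0, 0,0,0,0.006,0,0,0, 0,0,0,0.006,0,0,0, 0,0,0,0.003,0,0,0, 0,0,0,0,0,0,0, 0,0,0,0,0,0,0]'
```

```text
t: 4.38
tool_pos: [0.5, -0.0464, 0.0908]
tool_rot: [0.235, -3.131, -0.001]
contact_force: [0.1, 0.3, 0.6]
opening: 0.0001
t: 5.5
tool_pos: [0.5005, -0.0469, 0.0428]
tool_rot: [0.237, -3.132, 0.001]
contact_force: [-2.9, -2.6, 4.5]
opening: -0.0001
```

```bash
python3 -m jog '[0,0,0,0.002,0,0,0, 0,0,0,0.001,0,0,0, 0,0,0,0,0,0,0, 0,0,0,0,0,0,0]'
python3 -m jog '[0,0,0,-0.004,0,0,0, 0,0,0,-0.006,0,0,0, 0,0,0,-0.01,0,0,0, 0,0,0,-0.03,0,0,0, 0,0.03,0,-0.04,0,0,0, 0,0.03,0,-0.04,0,0,0, 0,0,0,0,0,0,0,0,0,0,0,0,0,0,0,0,0,0,0,0,0]'
python3 - <<'E'
from h import *
p=np.load('p.npy');o=ctrl.get_obs();w=shot('wrist');c=cam(w,o);s=shot('scene');t=shot('top')
Wd=lambda X:np.array([p[0]+np.cos(p[2])*X[0]-np.sin(p[2])*X[1],p[1]+np.sin(p[2])*X[0]+np.cos(p[2])*X[1],X[2]])
def pad(b): 
    r,a=np.hypot(.231,.046),np.arctan2(46,-231+124)*0+np.arctan2(.046,.231)-b  # about hinge (62 behind,36 up; pad 107+.. )
    return [.062-r*np.cos(a),p[3],.036+r*np.sin(a)]
im=w['image'].copy()
for b,col in ((0,(0,0,255)),(.15,(0,255,255))):
    u=proj(c,Wd(pad(b)));v=proj(cam(s),Wd(pad(b)));print(b,u,v,proj(cam(t),Wd(pad(b))));cv2.circle(im,tuple(int(x) for x in u),4,col,1)
a=cv2.resize(s['image'][160:285,200:330],None,fx=3,fy=3,interpolation=2)
h=420;cv2.imwrite('pics/w2.png',np.hstack([cv2.resize(im[100:400,100:460],(504,420)),cv2.resize(a,(290,420))]))
for n,q in (('w',w),('s',s),('t',t)): print(n,[(x['box'],x['p']) for x in ctrl.boxes_of('bed_pad',q)[:2]])
E
```

```text
t: 6.0
tool_pos: [0.5006, -0.0469, 0.0399]
tool_rot: [-0.237, 3.133, -0.001]
contact_force: [-2.3, -1.4, 5.9]
opening: -0.0
t: 7.12
tool_pos: [0.4405, -0.0552, 0.1676]
tool_rot: [0.237, -3.13, -0.002]
contact_force: [0.3, -0.6, 0.1]
opening: 0.0003
0 [275.29129254 285.45206113] [271.58205899 191.91196402] [319.70248822 250.1703067 ]
0.15 [275.5551093  263.07745042] [272.15748713 198.96522608] [318.04879233 253.32656521]
w [([278.6, 294.8, 37.9, 107.6], 0.89), ([145.3, 230.0, 58.4, 116.4], 0.49)]
s [([266.0, 229.4, 26.0, 67.8], 0.65)]
t [([313.5, 228.1, 17.3, 56.5], 0.85), ([310.2, 165.6, 44.2, 83.5], 0.2)]
```

View pics/w2.png

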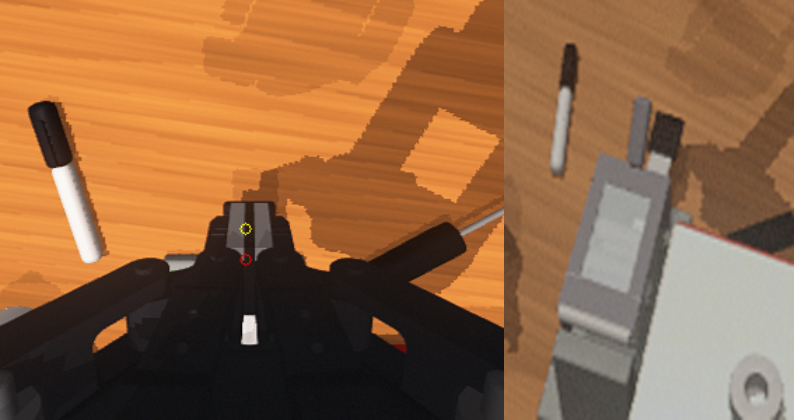

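Pad now at scene (273,201), which agrees with the model for 0.15 rad (272,199) and not with "up" (272,192). The force is zero with the hand off, so the bed is caught. Next, pre-grasp for the tab.

```bash
cat >> h.py <<'E'
p=np.load('p.npy')
def Wd(X): return np.array([p[0]+np.cos(p[2])*X[0]-np.sin(p[2])*X[1],p[1]+np.sin(p[2])*X[0]+np.cos(p[2])*X[1],X[2]])
def grasp(g,back,rel=5,y=None): # guard angle g (deg), grasp point `back` behind the tab point along the tool axis
    r,a=.1508,np.radians(8.8+g);T=Wd([.066-r*np.cos(a),p[3] if y is None else y,.146+r*np.sin(a)])
    M=target(T,p[2],np.radians(45+rel-g));M[:3,3]+=M[:3,2]*(.019-back);return M
E
python3 - <<'E'
from h import *
A=toolM(ctrl.get_obs());print(delta(A,grasp(0,.07)),grasp(0,.07)[:3,3]);print(delta(grasp(0,0),grasp(5,0)),grasp(60,0)[:3,3])
E
```

```text
(array([-110. ,   -1.2,  -33.3]), array([  0.07, -50.07,   0.08])) [ 0.549922   -0.04016642  0.20185243]
(array([-9.9,  0. , -6.4]), array([0., 5., 0.])) [ 0.67873661 -0.02080995  0.26788308]
```

```bash
python3 -m jog '[0.5,0,0,-0.034,0,0,0, 0.5,0,0,0,0,-10,0, 0.5,0,0,0,0,-10,0, 0.5,0,0,0,0,-10,0, 0.5,0,0,0,0,-10,0, 0.5,0,0,0,0,-10,0, 0.5,0,0,0,0,0,0]'
python3 - <<'E'
from h import *
A=toolM(ctrl.get_obs());print(delta(A,grasp(0,.07)))
E
```

```text
t: 8.3
tool_pos: [0.4536, -0.0619, 0.1888]
tool_rot: [-0.17, 2.261, 0.084]
contact_force: [-0.0, 0.5, -0.3]
opening: 0.0426
(array([-73.1,   7. ,  67.3]), array([ 0.21,  0.16, -0.06]))
```

```bash
python3 -m jog '[0.5,-0.037,0.004,0.02,0,0,0, 0.5,-0.036,0.003,0.025,0,0,0, 0.5,0,0,0.022,0,0,0, 0.5,0,0,0,0,0,0, 0.5,0,0,0,0,0,0]'
python3 - <<'E'
from h import *
o=ctrl.get_obs();A=toolM(o);print(delta(A,grasp(0,.07)))
w=shot('wrist');c=cam(w,o);im=w['image'].copy()
for X in ([-.083,p[3],.169],[-.0957,p[3],.1817],[-.062,p[3],.148]):
    u=proj(c,Wd(X));print(u.round(1));cv2.circle(im,tuple(int(v) for v in u),4,(0,255,255),1)
cv2.imwrite('pics/w3.png',im);print([(x['box'],x['p']) for x in ctrl.boxes_of('guard_tab',w)[:2]])
E
```

```text
t: 8.93
tool_pos: [0.5492, -0.0379, 0.2013]
tool_rot: [-0.174, 2.262, 0.086]
contact_force: [-0.4, -0.7, 1.4]
opening: 0.0428
(array([-0.7, -2.3, -0.1]), array([0.41, 0.08, 0.06]))
[272.9 229.2]
[272.7 240.9]
[273.2 213.6]
[([275.7, 207.1, 97.8, 110.5], 0.87)]
```

View pics/w3.png

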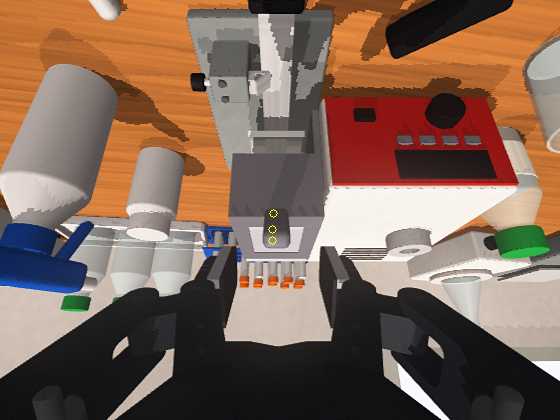

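Tab spans columns 265–288, rows 208–248. Its centre at column 277 lies midway between the fingers, and the catch bolt sits over the bar (255–270, 82). Advance and grip.

```bash
python3 -m jog '[0.5,0,0,0.025,0,0,0, 0.5,0,0,0.025,0,0,0, 0.5,0,0,0.015,0,0,0, 0.5,0,0,0.005,0,0,0, 0.5,0,0,0,0,0,0]'
python3 -m jog '[0,0,0,0,0,0,0, 0,0,0,0,0,0,0, 0,0,0,0,0,0,0, 0,0,0,0,0,0,0, 0,0,0,0,0,0,0]' 60
python3 - <<'E'
from h import *
o=ctrl.get_obs();A=toolM(o);print(delta(A,grasp(0,0)),delta(A,grasp(0,0,0)))
E
```

```text
t: 9.65
tool_pos: [0.6027, -0.0303, 0.1574]
tool_rot: [-0.173, 2.261, 0.085]
contact_force: [-0.2, 0.1, -0.2]
opening: 0.0428
t: 10.28
tool_pos: [0.6027, -0.0306, 0.1578]
tool_rot: [-0.173, 2.26, 0.084]
contact_force: [-5.7, -0.8, 2.3]
opening: 0.0172
(array([ 0.7, -1.6,  0.6]), array([0.28, 0.22, 0.1 ])) (array([ 2.4, -1.6,  0.5]), array([0.27, 5.22, 0.11]))
```

```bash
python3 -m jog '[0,-0.0099,0,-0.0064,0,5,0, 0,-0.0099,0,-0.0064,0,5,0, 0,0,0,0,0,0,0]'
python3 -m jog '[0,-0.0099,0,-0.0064,0,5,0, 0,-0.0099,0,-0.0064,0,5,0, 0,-0.0099,0,-0.0064,0,5,0, 0,-0.0099,0,-0.0064,0,5,0, 0,0,0,0,0,0,0]'
python3 - <<'E'
from h import *
o=ctrl.get_obs();A=toolM(o);print(delta(A,grasp(30,0)))
E
```

```text
t: 10.65
tool_pos: [0.607, -0.0299, 0.1819]
tool_rot: [-0.19, 2.435, 0.07]
contact_force: [-7.7, -1.9, 2.2]
opening: 0.017
t: 11.28
tool_pos: [0.6258, -0.0271, 0.2233]
tool_rot: [-0.216, 2.784, 0.041]
contact_force: [-6.7, -1.9, 3.6]
opening: 0.0168
(array([ 0.2, -1.7,  0.6]), array([0.23, 0.07, 0.3 ]))
```

```bash
python3 -m jog '[0,-0.0099,0,-0.0064,0,5,0, 0,-0.0099,0,-0.0064,0,5,0, 0,-0.0099,0,-0.0064,0,5,0, 0,-0.0099,0,-0.0064,0,5,0, 0,-0.0099,0,-0.0064,0,5,0, 0,-0.0099,0,-0.0064,0,5,0, 0,0,0,0,0,0,0, 0,0,0,0,0,0,0]'
python3 - <<'E'
from h import *
o=ctrl.get_obs();A=toolM(o);print(delta(A,grasp(60,0)))
w=shot('wrist');c=cam(w,o);s=shot('scene');im=w['image'].copy();si=s['image'].copy()
# shut-frame guard points: front top edge corners and skirt bottom corners, rotated by g
for g,col in ((50,(0,0,255)),(60,(0,255,255)),(70,(255,0,255))):
    for x,z in ((-.062,.148),(-.062,.092)):
        for y in (-.038,.038):
            d=np.array([.066-x,z-.146]);a=np.arctan2(d[1],d[0])+np.radians(g);r=np.hypot(*d)
            X=Wd([.066-r*np.cos(a),y,.146+r*np.sin(a)])
            for q,k in ((im,c),(si,cam(s))): cv2.circle(q,tuple(int(v) for v in proj(k,X)),3,col,1)
a=cv2.resize(si[120:320,170:350],(378,420),interpolation=2)
cv2.imwrite('pics/w4.png',np.hstack([cv2.resize(im,(420,420)),a]))
E
```

```text
t: 12.28
tool_pos: [0.6774, -0.0194, 0.2679]
tool_rot: [0.229, -2.96, 0.015]
contact_force: [-4.3, -2.9, 1.0]
opening: 0.0168
(array([-1.1, -1.6, -0.2]), array([0.13, 0.06, 0.32]))
```

View pics/w4.png

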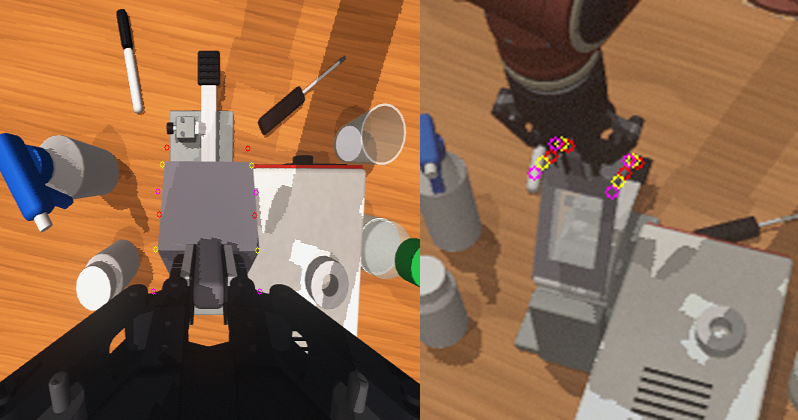

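The wrist view shows the skirt's lower edge at row 162 and the guard's upper edge at row 250. Both lie on the 60° overlay (yellow: 164 and 250), well clear of 50° and 70°. The bed tail is still down under its catch and the bystanders look in place. I'll settle and hand in.

```bash
python3 -m jog '[0,0,0,0,0,0,0, 0,0,0,0,0,0,0, 0,0,0,0,0,0,0, 0,0,0,0,0,0,0]'
python3 - <<'E'
from h import *
o=ctrl.get_obs();print(np.abs(o['dq']).max(),delta(toolM(o),grasp(60,0)))
print(ctrl.finish_job())
E
```

```text
t: 12.88
tool_pos: [0.6775, -0.0194, 0.268]
tool_rot: [0.229, -2.96, 0.016]
contact_force: [-3.8, -3.3, -0.3]
opening: 0.0173
0.0010965369452795271 (array([-1. , -1.6, -0.1]), array([0.11, 0.08, 0.3 ]))
the job is handed in; nothing more can be done
None
```

The pump is open: the bed is caught down, and the gripper is holding the roller guard at about 60°. I handed the job in at about 13 s of the 48 s allowed.

- **Bed:** I pressed the tail down about 42 mm with the shut fingers, then lifted the hand clear. The force on the hand was back to about zero. In the scene view the pad stayed at (273,201), close to the predicted caught position (272,199) and well off the "up" position (272,192). The last wrist picture still showed it down.
- **Guard:** Only then did I pinch the tab across its width with 60 N and swing it up about its hinge. In the wrist picture its edges were at rows 162 and 250, against 164 and 250 predicted for 60°. The arm was still, and the fingers were stopped at 17 mm on the tab.
- **Bystanders:** Those I could see in the last pictures looked in place, but I judged that by eye and did not measure it.

**Checks that disagreed:** My first console-corner picks were several pixels off, so I refitted the pump's position with the foot plate's corners. The trained network's box for the pad took in much of the bar when I checked the bed, so I relied on my own projection there. The tab was about 2 mm left of the fitted model, and I gripped it where I saw it.

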